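Lock a clamp stud in the T-slot rail and set it against the stop

ROBOT

A 6-joint arm with a two-finger parallel gripper is mounted at the origin on a cart in front of the work surface, level with it; the furniture and walls round the work are solid. World frame = base frame: x ahead of the robot, y to its left, z up, the work surface at z = 0. Lengths are in m, angles in rad, forces in N, time in s.
With the tool pointing down it reaches from about 0.35 to 0.85 m from the base axis. Payload 8.1 kg.
Tool frame: the origin (TCP) lies at the centre of the arm's flange, where the gripper is bolted on; the fingertips stand 186 mm ahead of it and the grasp point (between the pads) lies 167 mm ahead of it (robot.grasp_offset is the distance from the TCP to the grasp point, in m); z points along the fingers, y is the line along which they close (so a half turn about z gives the same grasp; the last joint's range is limited). The gripper opens to 93 mm and grips with 3 to 60 N. Pads are 15 mm wide; open, the fingers measure 128 mm over their backs; the gripper's body (75 mm by 188 mm) begins 65 mm behind the grasp point.
Start: joints at [-1.372, 0.13, 1.488, -0, 1.523, -0.085], TCP at [0.168, -0.576, 0.405] pointing down, gripper open.
Joint ranges: [-2.96, 2.96], [-0.89, 2.26], [0.02, 2.5], [-1.34, 4.48], [0, 2.73], [-2.66, 2.66]. Speed limits (rad/s): [2.39, 2.39, 2.79, 3.14, 3.14, 3.14].

INTERFACE

Orientations are given as a rotation vector (axis times angle).
In Python, from plant import robot gives the robot as it stands.
- The arm moves only by the tool drive_tool, never from a script. Its argument "moves" is one flat list of numbers, 7 for each row, row after row: the finger opening in mm, from 0 to 93, then the shift along the tool's x, y, z in mm, then the turn, a rotation vector about the tool's x, y, z in degrees. A call has 1 to 8 rows; each row shifts and turns the commanded pose from where the row before left it, along the tool's axes as they then stand; what a row does not reach is not made up. A row lasts 1/10 s, in which the tool goes at most 50 mm and 8.59 degrees, less where a joint would pass 70% of its speed; a pose out of reach is approached as far as the arm can. A call is refused whole if a number of a shift passes 50 or a number of a turn 8.59, either way. A call with a gripper value outside its range is refused whole. The fingers move at their own pace and stop on an object; "grip_force" is the grip in N (left out, the last holds). Time passes only in rows, so rows that do not move let the fingers close. It gives the time, the measured TCP pose, the force, the opening and the grip force at its end, in the units of the state.
- robot.read_state(): the state, without advancing time (a new reading comes with each control period).
- robot.read_camera(name): name is "scene" or "top" or "wrist"; returns a dict with "color" (480x640x3 uint8, red, green, blue), "depth" (480x640 float32, m along the optical axis (not along the pixel's ray), 0 where there is no reading), "mtx" (3x3 intrinsics, pixels), "R" (3x3) and "t" (3): a world point X has camera coordinates R X + t. Camera axes: x right, y down, z forward; pixel columns grow to the right and rows downward; lengths in m; the calibration is good to about 2 mm. A picture is of the moment at which its call begins.
- robot.close_job(): hands the job in; it is judged then, once.
The state is a dict: "t": time; "q": joint angles; "dq": joint speeds; "joint_torque": joint torques, N m; "tool_pos": TCP position; "orientation": TCP orientation; "force": force on the tool from outside, world axes, zero at the start; "wrist_torque": the same for the moment, N m; "opening": finger opening in m; "gripper_force": force on a finger pad.
Only numpy, scipy, OpenCV 4.12 (cv2) and the standard library are available. Lean on these libraries where they do the work, as an engineer would, in place of code of your own. Each camera call takes 0.05 s, during which the arm holds its last target. There are 200 camera calls.

TASK

Take the clamp stud out of its holder block, drop it into the slot of the T-slot rail near the rail's open end until its collar sits on the rail, and give it a quarter turn clockwise (seen from above) so that its T-head locks crosswise under the lips. Then slide the locked stud along the slot towards the capped end until you feel it meet the stop hidden under the lips, gently, without ramming it, and leave it standing there against the stop. Leave the other parts lying about where they are.

Things in the scene. Friction and masses are not known exactly. Their poses are not given: they have to be found in the camera images.
- stud_handle (a point): Centre of the flat upright handle of the steel clamp stud (loose, about 0.15 kg, 70 mm tall). Handle 28 (x) x 12 (y) x 46 mm high; this point is half-way up it. Below: collar 28 mm dia., 5 thick, its top 23 and its underside 28 mm below this point; neck 12 mm dia., 10 long; T-head. z is up, x along the handle's length. Grip it across the 12 mm thickness.
- stud_head (a point): Centre of the stud's T-head, 42.5 mm below the handle's centre, same axes; 30 (x) x 13 (y) x 9 mm high, parallel to the handle. Corners (+x,+y) and (-x,-y) are square, the others round: in the slot it turns clockwise only, from lengthwise to about 100 degrees, where it jams (counter-clockwise it jams before 55).
- clamp_stud: The whole clamp stud; origin at the centre of the T-head's underside, 47 mm below the handle's centre; same axes.
- holder: Dark steel holder block, fixed, 64 (x) x 46 (y) x 26 mm high; origin at the centre of its underside. The stud stands in a 32.5 x 15.5 mm pocket in its middle, pocket and handle along x, collar on the block's top; lift it at least 25 mm straight up to clear the block.
- t_rail: Aluminium T-slot rail, fixed, 190 (x) x 50 (y) x 26 mm high; origin: centre of its underside; x along the slot to the capped end, z up. Slot in the middle of the top: mouth 16 mm wide, lips 8 thick, chamber below 31.6 wide, 14 high. Clamp feet 11 mm high beside it at x = +-65 mm, out to y = +-41. With the collar on the rail the handle's centre is 54 mm above the origin.
- rail_entry (a point): Middle of the slot mouth, at the rail's top, 40 mm from the open end (rail x = -55 mm): a good place to drop the stud in; up to 20 mm either way along the slot will do. Axes as the rail's.
- rail_cap (a point): Top centre of the dark cap plate that closes the rail's other end (14 mm thick, 54 wide, 29 high). On the way to it, out of sight under both lips and not measured, stand rigid stop shoes, faces somewhere from rail x = 0 to +50 mm. A crosswise stud butts on them with its centre 6.5 mm short of the faces; an unturned one runs past. A push of over 25 N is ramming.
- cap_1: Bystander to leave alone: brown round cap, 39 mm wide, 13 high; origin at its underside.
- cap_2: Bystander to leave alone: brown round cap, 39 mm wide, 12 high; origin at its underside.
- tappet_a: Bystander to leave alone: grey roller tappet, 41x30x34 mm; origin at its underside.
- gear: Bystander to leave alone: black timing gear, 88 mm wide, 17 high, lying flat; origin at its underside.
- spring_a: Bystander to leave alone: dark coil spring, 30 mm wide, 54 high, standing; origin at its underside.
Things that resemble listed ones, but are neither listed nor needed, are in the scene too. What is shaped like the clamp_stud but green or orange is not meant.

How it is judged:
On the way, in this order (a step that is already met when the one before it is completed fails the run):
1. the stud is dropped in lengthwise near the open end (centre more than 30 mm to the open side of the rail's middle), collar down on the rail (z of stud_handle in the frame of t_rail between 0.052 and 0.0565 m and y of stud_handle in the frame of t_rail between -0.004 and 0.004 m and angle between stud_handle's own z axis and vertical below 0.08 rad and angle between the x axis of stud_handle and the x axis of t_rail, either way round below 0.26 rad and x of stud_handle in the frame of t_rail between -0.09 and -0.03 m), for 0.1 s.
2. it is turned a quarter turn there, T-head crosswise under the lips, collar still down (z of stud_handle in the frame of t_rail between 0.052 and 0.0565 m and y of stud_handle in the frame of t_rail between -0.004 and 0.004 m and angle between stud_handle's own z axis and vertical below 0.08 rad and angle between the x axis of stud_handle and the y axis of t_rail, either way round below 0.26 rad and x of stud_handle in the frame of t_rail below -0.02 m), for 0.2 s.
3. it has been slid, still locked, up to the hidden stop (z of stud_handle in the frame of t_rail between 0.052 and 0.0565 m and y of stud_handle in the frame of t_rail between -0.004 and 0.004 m and angle between stud_handle's own z axis and vertical below 0.08 rad and angle between the x axis of stud_handle and the y axis of t_rail, either way round below 0.26 rad and horizontal distance between stud_handle and stop_c0 below 0.024 m and horizontal distance between stud_handle and stop_c1 below 0.024 m), for 0.2 s.
At the end, for the whole second after the job is handed in: The stud stands upright in the rail, collar down on it (within 2 mm), T-head crosswise to the slot (within 15 degrees), no more than about 3 mm short of the stop, released and at rest (all of step 3 and linear speed of clamp_stud below 0.01 m/s and contact force between clamp_stud and the fingers below 0.1 N); the robot touches nothing.
It fails at once if the stud is rammed against the stop: more than 25 N on either stop shoe (contact force between clamp_stud and stop_c0 above 25 N or contact force between clamp_stud and stop_c1 above 25 N).
It fails at once if the stud is forced in the rail: more than 60 N of contact forces in all between stud and rail (contact force between clamp_stud and t_rail above 60 N).
It fails at once if another part on the bench is moved more than 20 mm (distance of any of cap_1, cap_2, tappet_a, gear, spring_a from where it was at the start of the episode above 0.02 m).
It also fails if it takes over 64 s, if anything falls off the work surface, if the arm or the gripper's body presses on something with over 40 N, if the wrist force passes 120 N, or if a joint passes its speed limit or range.

## Working session

There is one attempt and no reset: what is moved stays moved. The work goes in short steps, Python scripts to look and compute and a tool call to move; the robot and the scene stay as the last step left them, time stands still between calls to the robot, and variables do not carry over. Pictures are saved under pics/ and viewed, at most 10 in all, crops included, and the job is handed in when it is done.

Besides the shell and the picture viewer there is one more tool, called after ">>>" as a command line: name --argument value ..., lists and objects as JSON in quotes. drive_tool: Moves the arm, as the interface text tells. Its arguments: {"type":"object","properties":{"moves":{"type":"array","items":{"type":"number"}},"grip_force":{"type":"number"}},"required":["moves"]}

```bash
mkdir -p pics
cat > h.py <<'E'
from plant import robot
import numpy as np, cv2
def snap(n,f):
    c=robot.read_camera(n); cv2.imwrite('pics/%s.png'%f,c['color'][:,:,::-1]); np.savez('pics/%s.npz'%f,**c); return c
def load(f): return dict(np.load('pics/%s.npz'%f))
def pix(c,u,v,z=None,d=None):
    "world point of pixel, at world height z, or by depth"
    r=np.linalg.inv(c['mtx'])@[u,v,1]; R,t=c['R'],c['t']
    o=-R.T@t; w=R.T@r
    if z is not None: s=(z-o[2])/w[2]
    else: s=d or np.median(c['depth'][int(v)-1:int(v)+2,int(u)-1:int(u)+2])
    return o+s*w
E
python3 - <<'E'
from h import *
for n in('scene','top'): c=snap(n,n+'0'); print(n,-c['R'].T@c['t'])
print(robot.read_state())
E
```

```text
scene [ 1.04044826 -0.63242941  0.6917508 ]
top [ 0.45003672 -0.28945611  1.01739354]
{'t': 0.1, 'q': array([-1.37238639e+00,  1.31044722e-01,  1.48918983e+00,  3.46348624e-06,
        1.52297128e+00, -8.53902852e-02]), 'dq': array([-0.0003082 , -0.00183209, -0.00158642,  0.00089841,  0.0001433 ,
        0.00034227]), 'joint_torque': array([ 1.53293964e-03, -5.61343038e+01, -4.93094087e+01,  7.70196319e-02,
        2.91109085e-02, -2.12923533e-05]), 'tool_pos': array([ 0.16798979, -0.57578489,  0.40380585]), 'orientation': array([-3.10842213e+00, -4.44069735e-01,  1.37622230e-04]), 'force': array([ 0.01692153, -0.41793121,  0.13625341]), 'wrist_torque': array([ 0.03466358,  0.08819308, -0.01480346]), 'gripper_force': 0.0, 'opening': 0.09311926690644966}
```

View pics/top0.png

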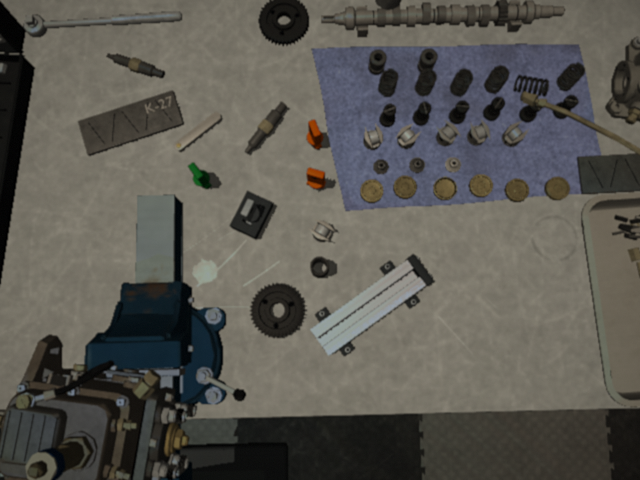

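View pics/scene0.png

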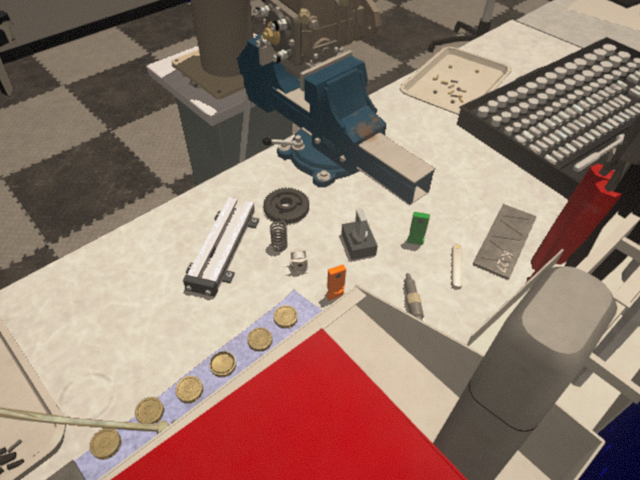

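Candidates for the stud in the top view are the grey one standing in the dark block at (252,214), a green one at (200,176), and orange ones at (314,133) and (316,178). Only the grey steel one in the holder fits. The rail runs from its open end at (325,338) to the dark cap at (422,270). I'll confirm both in one enlarged crop.

Run:
```python
from h import *
c=load('top0'); im=c['color'][:,:,::-1]
a=cv2.resize(im[185:245,225:280],None,fx=6,fy=6,interpolation=cv2.INTER_CUBIC)
b=cv2.resize(im[245:365,300:445],None,fx=3,fy=3,interpolation=cv2.INTER_CUBIC)
o=np.zeros((360,330+435,3),np.uint8);o[:360,:330]=a;o[:360,330:]=b
cv2.imwrite('pics/crop1.png',o)
for n,u,v in(('h',252,214),('rail',372,305),('gear',278,310),('spring',320,268),('bench',300,380),('cap',422,270)):print(n,pix(c,u,v).round(4))
```

```text
h [ 0.6474 -0.1808  0.0444]
rail [ 0.5002 -0.3682  0.0046]
gear [ 0.4966 -0.2162  0.0005]
spring [ 5.629e-01 -2.862e-01  4.000e-04]
bench [ 0.385  -0.2492 -0.0009]
cap [ 0.5519 -0.4476  0.0289]
```

View pics/crop1.png

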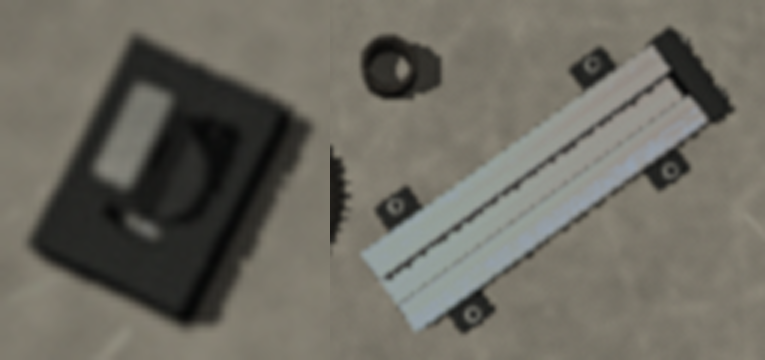

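The crop confirms the grey handle's top at about (247,208) in the top image, standing in the dark block. The rail's open-end corners are at (311,329) and (328,355), and its cap is at the upper right.

```bash
cat >> h.py <<'E'
from scipy.spatial.transform import Rotation as Ro
def yaw(a,b): d=b-a; return np.degrees(np.arctan2(d[1],d[0]))
def rel(target,yawx):
    "shift in tool axes (mm) to put TCP at target, and turn about tool z (deg) for tool x at world yaw"
    s=robot.read_state(); R=Ro.from_rotvec(s['orientation'])
    x=R.as_matrix()[:,0]; cur=np.degrees(np.arctan2(x[1],x[0]))
    dy=(yawx-cur+90)%180-90
    print('t',s['t'],'tcp',s['tool_pos'].round(4),'yawx',cur.round(2),'tilt',R.as_matrix()[:,2].round(4),'q6',s['q'].round(3))
    print('shift mm',(R.inv().apply(np.array(target)-s['tool_pos'])*1e3).round(1),'turn z',-dy)
E
python3 - <<'E'
from h import *
c=load('top0')
A=lambda p,z:pix(c,p[0]/6+225-.4,p[1]/6+185-.4,z)
B=lambda p,z:pix(c,(p[0]-330)/3+300-.3,p[1]/3+245-.3,z)
h=[A(p,.077) for p in((137,82),(175,95),(130,192),(93,178))]
print('handle',np.mean(h,0),yaw((h[2]+h[3])/2,(h[0]+h[1])/2))
k=[A(p,.026) for p in((135,37),(288,110),(187,325),(35,243))]
print('holder',np.mean(k,0),yaw((k[2]+k[3])/2,(k[0]+k[1])/2))
o=[B(p,.026) for p in((362,253),(415,330),(707,120),(655,45))]
m=(o[0]+o[1])/2; e=(o[2]+o[3])/2; y=yaw(m,e)
print('open end',m,'cap face',e,np.linalg.norm(e-m),'yaw',y)
f=[B(p,.011) for p in((395,207),(470,316),(672,171),(593,66))]
m2=(f[0]+f[1])/2;e2=(f[2]+f[3])/2
print('feet ctr',np.mean(f,0),yaw(m2,e2),np.linalg.norm(e2-m2))
rel(np.r_[np.mean(h,0)[:2],.38],yaw((h[2]+h[3])/2,(h[0]+h[1])/2))
E
```

```text
handle [ 0.65145986 -0.17665823  0.077     ] -25.134988978751153
holder [ 0.65069223 -0.17787188  0.026     ] -25.9999289008784
open end [ 0.44418322 -0.28161489  0.026     ] cap face [ 0.54900055 -0.43943665  0.026     ] 0.18945811583473623 yaw -56.40987467488231
feet ctr [ 0.49560419 -0.35997352  0.011     ] -56.39567322587147 0.13147391623333268
t 0.1 tcp [ 0.168  -0.5758  0.4038] yawx 16.26 tilt [-3.0e-04  1.6e-03 -1.0e+00] q6 [-1.372  0.131  1.489  0.     1.523 -0.085]
shift mm [ 575.9 -247.7   24.3] turn z 41.3955279287909
```

Run:
```python
from h import *
c=load('scene0')
for u,v in((320,400),(330,345),(240,460),(400,320),(590,200),(540,330),(560,280),(610,50),(630,400),(370,130),(350,60),(320,20)): print(u,v,pix(c,u,v).round(3))
```

```text
320 400 [ 0.963 -0.558  0.447]
330 345 [ 0.944 -0.533  0.447]
240 460 [ 0.961 -0.605  0.447]
400 320 [ 0.946 -0.472  0.411]
590 200 [ 0.98  -0.322  0.447]
540 330 [ 1.024 -0.515  0.543]
560 280 [ 1.017 -0.49   0.542]
610 50 [0.639 0.726 0.048]
630 400 [ 1.066 -0.437  0.442]
370 130 [ 0.531 -0.036  0.115]
350 60 [0.429 0.004 0.199]
320 20 [ 0.404 -0.051  0.283]
```

Run:
```python
from h import *
for n in('top0','scene0'):
    c=load(n); v,u=np.mgrid[0:480:2,0:640:2]; d=c['depth'][::2,::2].ravel()
    r=np.linalg.inv(c['mtx'])@np.c_[u.ravel(),v.ravel(),np.ones(u.size)].T
    P=((c['R'].T)@(r*d-c['t'][:,None])).T; P=P[d>0]
    print(n)
    for x in np.arange(0.05,.75,.05):
        row=[]
        for y in np.arange(-.3,.15,.05):
            m=(abs(P[:,0]-x)<.025)&(abs(P[:,1]-y)<.025); row.append('%5.2f'%P[m,2].max() if m.any() else '  -  ')
        print('%.2f'%x,*row)
```

```text
top0
0.05 -0.81 -0.81 -0.81   -     -     -     -     -     -  
0.10 -0.81 -0.81 -0.72 -0.71 -0.60 -0.60 -0.61 -0.61   -  
0.15 -0.81 -0.81 -0.72 -0.71 -0.71 -0.71 -0.71 -0.71 -0.71
0.20 -0.81 -0.81 -0.81 -0.81 -0.80 -0.81 -0.81 -0.81 -0.81
0.25 -0.81 -0.81 -0.81 -0.81  0.16 -0.81 -0.81 -0.81 -0.81
0.30   -     -     -     -    0.35  0.37  0.37  0.37   -  
0.35  0.01  0.01  0.01  0.29  0.36  0.47  0.38  0.38  0.29
0.40  0.01  0.01  0.01  0.06  0.35  0.37  0.38  0.38  0.29
0.45  0.03  0.03  0.02  0.02  0.20  0.37  0.32  0.31  0.00
0.50  0.03  0.02  0.02  0.02  0.16  0.16  0.16  0.01  0.01
0.55  0.06  0.05  0.02  0.01  0.12  0.12  0.12  0.01  0.00
0.60  0.05  0.03  0.03  0.03  0.01  0.10  0.10  0.01  0.00
0.65  0.04  0.00  0.08  0.08  0.01  0.10  0.10  0.01  0.01
0.70  0.07  0.07  0.03  0.03  0.07  0.00  0.01  0.00  0.01
scene0
0.05   -     -     -    0.00  0.01  0.20  0.20  0.18   -  
0.10   -     -     -    0.00  0.02  0.02  0.01 -0.10 -0.13
0.15   -     -     -    0.00  0.00  0.03   -     -   -0.01
0.20   -     -     -     -    0.17   -     -     -     -  
0.25   -     -     -     -    0.21  0.20   -     -     -  
0.30   -     -     -     -    0.30  0.30  0.12   -     -  
0.35  0.00  0.00  0.00  0.29  0.31  0.30   -     -     -  
0.40  0.00  0.00  0.00  0.28  0.32  0.32  0.31  0.30  0.26
0.45  0.03  0.03  0.02  0.00  0.20  0.20  0.32  0.30  0.00
0.50  0.03  0.02  0.02  0.02  0.16  0.16  0.16   -    0.00
0.55  0.05  0.05  0.02  0.00  0.12  0.12  0.12   -    0.00
0.60  0.05  0.03  0.03  0.03  0.00  0.10  0.10 -0.00  0.00
0.65  0.03  0.00  0.08  0.08  0.00  0.10  0.10  0.00  0.00
0.70  0.07  0.07  0.03  0.03  0.07  0.00  0.00  0.00  0.00
```

>>> drive_tool --moves '[93,36,-15.5,0,0,0,0,93,36,-15.5,0,0,0,0,93,36,-15.5,0,0,0,0,93,36,-15.5,0,0,0,0,93,36,-15.5,0,0,0,0,93,36,-15.5,0,0,0,0,93,36,-15.5,0,0,0,0,93,36,-15.5,0,0,0,0]'

```text
t: 0.9
tool_pos: [0.4107, -0.375, 0.4043]
orientation: [-3.109, -0.444, 0.001]
force: [0.4, 0.3, -0.3]
opening: 0.0933
gripper_force: 0.0
```

>>> drive_tool --moves '[93,36,-15.5,0,0,0,0,93,36,-15.5,0,0,0,0,93,36,-15.5,0,0,0,0,93,36,-15.5,0,0,0,0,93,36,-15.5,0,0,0,0,93,36,-15.5,0,0,0,0,93,36,-15.5,0,0,0,0,93,36,-15.5,0,0,0,0]'

```text
t: 1.7
tool_pos: [0.6525, -0.1754, 0.404]
orientation: [-3.11, -0.444, 0.001]
force: [-0.1, -1.2, 0.4]
opening: 0.0929
gripper_force: 0.0
```

>>> drive_tool --moves '[93,0,0,0,0,0,-8.5,93,0,0,0,0,0,-8.5,93,0,0,0,0,0,-8.5,93,0,0,0,0,0,-8.5,93,0,0,0,0,0,-8.5,93,0,0,0,0,0,-8.5,93,0,0,0,0,0,-8.5,93,0,0,0,0,0,-8.5]'

```text
t: 2.5
tool_pos: [0.6514, -0.1766, 0.404]
orientation: [-2.323, -2.114, 0.001]
force: [-0.6, 0.6, -0.3]
opening: 0.0929
gripper_force: 0.0
```

>>> drive_tool --moves '[93,0,0,0,0,0,-8.5,93,0,0,0,0,0,-8.5,93,0,0,0,0,0,-8.5,93,0,0,0,0,0,-8.5,93,0,0,0,0,0,-8.5,93,0,0,0,0,0,-8.5,93,0,0,0,0,0,-8.5,93,0,0,0,0,0,-8.5]'

```text
t: 3.3
tool_pos: [0.6514, -0.1766, 0.404]
orientation: [-0.743, -3.051, -0.0]
force: [0.5, 0.2, -0.5]
opening: 0.0929
gripper_force: 0.0
```

Run:
```python
from h import *
rel([.6513,-.1768,.33],154.4)
c=snap('wrist','w1'); print(-c['R'].T@c['t'])
```

```text
t 3.3 tcp [ 0.6514 -0.1766  0.404 ] yawx 152.61 tilt [-1.2e-03  4.0e-04 -1.0e+00] q6 [-0.341  0.334  1.255  0.     1.554 -1.433]
shift mm [-0.1 -0.2 74. ] turn z -1.7887270140104192
[ 0.5802509  -0.13934993  0.38348971]
```

View pics/w1.png

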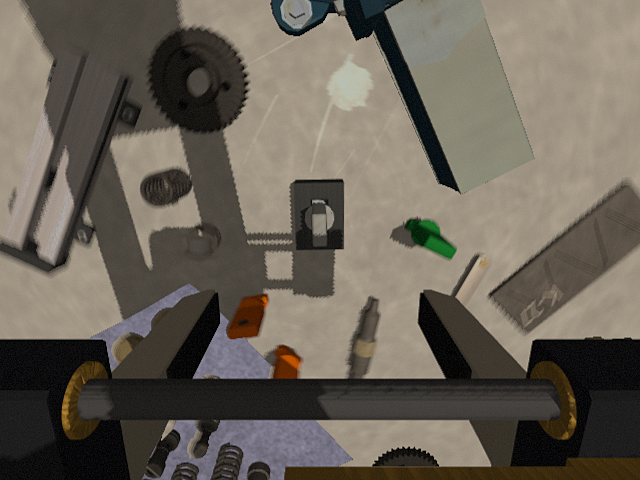

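The wrist view shows the block at (318,215) with the grey stud's handle at about (320,222). I'll enlarge it to refine the position.

Run:
```python
from h import *
im=load('w1')['color'][:,:,::-1]
cv2.imwrite('pics/c2.png',cv2.resize(im[170:260,270:370],None,fx=6,fy=6,interpolation=cv2.INTER_CUBIC))
```

```text
(no output)
```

View pics/c2.png

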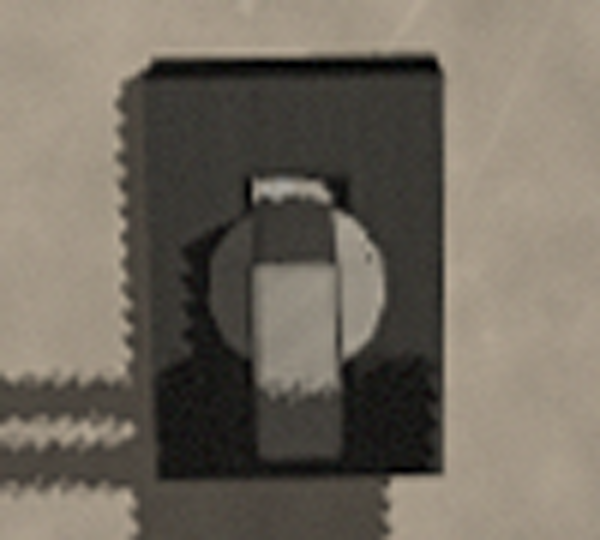

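The handle's top face spans crop (252,264) to (344,461), and the block's top face spans (145,75) to (442,472).

Run:
```python
from h import *
c=load('w1')
A=lambda p,z:pix(c,p[0]/6+270-.4,p[1]/6+170-.4,z)
h=[A(p,.077) for p in((252,264),(338,264),(344,460),(258,462))]
print(np.mean(h,0),yaw((h[2]+h[3])/2,(h[0]+h[1])/2),np.linalg.norm(h[1]-h[2]),np.linalg.norm(h[0]-h[1]))
k=[A(p,.026) for p in((145,75),(441,72),(442,472),(158,478))]
print(np.mean(k,0),yaw((k[2]+k[3])/2,(k[0]+k[1])/2),np.linalg.norm(k[1]-k[2]),np.linalg.norm(k[0]-k[1]))
rel(np.r_[np.mean(h,0)[:2],.231],154.4)
```

```text
[ 0.65096291 -0.17550353  0.077     ] 154.31758518023025 0.027304477678583565 0.011457431962268947
[ 0.6505708  -0.17548595  0.026     ] 153.5928117610594 0.06354622688367183 0.044931426163923156
t 3.35 tcp [ 0.6514 -0.1766  0.404 ] yawx 153.16 tilt [-1.2e-03  4.0e-04 -1.0e+00] q6 [-0.341  0.334  1.255 -0.     1.554 -1.443]
shift mm [  0.7   0.8 173. ] turn z -1.237599558798621
```

>>> drive_tool --moves '[70,0.7,0.8,22,0,0,-0.8,70,0,0,22,0,0,0,70,0,0,22,0,0,0,70,0,0,22,0,0,0,70,0,0,22,0,0,0,70,0,0,22,0,0,0,70,0,0,22,0,0,0,70,0,0,10,0,0,0]'

```text
t: 4.15
tool_pos: [0.6502, -0.1752, 0.2375]
orientation: [-0.735, -3.05, -0.001]
force: [0.4, 0.1, -0.0]
opening: 0.0702
gripper_force: 0.0
```

>>> drive_tool --moves '[70,0,0,8,0,0,0,70,0,0,6,0,0,0,70,0,0,3,0,0,0,70,0,0,0,0,0,0]'

```text
t: 4.55
tool_pos: [0.6514, -0.1757, 0.224]
orientation: [0.732, 3.055, -0.0]
force: [0.3, -0.1, -0.7]
opening: 0.07
gripper_force: 0.0
```

Run:
```python
from h import *
rel([.651,-.1755,.223],154.2); print(robot.read_state()['force'])
```

```text
t 4.55 tcp [ 0.6514 -0.1757  0.224 ] yawx 153.04 tilt [ 4.e-04 -1.e-04 -1.e+00] q6 [-0.339  0.468  1.422  0.     1.251 -1.44 ]
shift mm [ 0.5 -0.1  1. ] turn z -1.1583857691779258
[ 0.30618437 -0.05807943 -0.6790853 ]
```

>>> drive_tool --moves '[40,0.3,0,0.5,0,0,-0.7,20,0,0,0,0,0,0,0,0,0,0,0,0,0,0,0,0,0,0,0,0,0,0,0,0,0,0,0,0,0,0,0,0,0,0,0,0,0,0,0,0,0,0,0,0,0,0,0,0]' --grip_force 35

```text
t: 5.35
tool_pos: [0.651, -0.1755, 0.2232]
orientation: [-0.713, -3.06, 0.0]
force: [0.0, 0.5, 0.7]
opening: 0.0118
gripper_force: 35.0
```

Run:
```python
from h import *
s=robot.read_state(); print(s['force'],s['wrist_torque'],s['opening'],s['gripper_force'])
rel([.651,-.1755,.3],154.2)
```

```text
[0.01319282 0.45311857 0.6987035 ] [ 0.05333933 -0.09699141  0.0203219 ] 0.011768476437541392 35.000020265579224
t 5.35 tcp [ 0.651  -0.1755  0.2232] yawx 153.76 tilt [-0. -0. -1.] q6 [-0.339  0.468  1.423 -0.     1.25  -1.452]
shift mm [  0.   -0.  -76.8] turn z -0.4398471544334086
```

>>> drive_tool --moves '[0,0,0,-5,0,0,0,0,0,0,-10,0,0,0,0,0,0,-15,0,0,0,0,0,0,-20,0,0,0,0,0,0,-20,0,0,0,0,0,0,-10,0,0,0,0,0,0,0,0,0,0]'

```text
t: 6.05
tool_pos: [0.6519, -0.1758, 0.3067]
orientation: [0.712, 3.055, -0.001]
force: [0.1, -0.5, -2.6]
opening: 0.0119
gripper_force: 35.0
```

>>> drive_tool --moves '[0,13.1,-25.8,0,0,0,0,0,13.1,-25.8,0,0,0,0,0,13.1,-25.8,0,0,0,0,0,13.1,-25.8,0,0,0,0,0,13.1,-25.8,0,0,0,0,0,13.1,-25.8,0,0,0,0,0,13.1,-25.8,0,0,0,0,0,13.1,-25.8,0,0,0,0]'

```text
t: 6.85
tool_pos: [0.4645, -0.3146, 0.3022]
orientation: [-0.713, -3.058, -0.001]
force: [0.5, 0.3, -2.2]
opening: 0.0115
gripper_force: 35.0
```

>>> drive_tool --moves '[0,0,0,0,0,0,7.5,0,0,0,0,0,0,7.5,0,0,0,0,0,0,7.5,0,0,0,0,0,0,7.5,0,0,0,0,0,0,0]'

```text
t: 7.35
tool_pos: [0.4654, -0.3141, 0.3023]
orientation: [-1.483, -2.768, -0.0]
force: [0.4, 0.3, -2.0]
opening: 0.0115
gripper_force: 35.0
```

Run:
```python
from h import *
c=snap('wrist','w2'); s=robot.read_state(); print(s['force'],s['opening'],s['gripper_force'])
rel([.4658,-.3145,.3],123.6)
```

```text
[-0.32082677  0.43039081 -1.58641742] 0.012180069064954734 35.000306367874146
t 7.4 tcp [ 0.4655 -0.3141  0.3024] yawx 123.92 tilt [-1.e-03  9.e-04 -1.e+00] q6 [-0.685  0.099  1.712  0.     1.332 -1.277]
shift mm [-0.5  0.   2.4] turn z 0.31529337929536894
```

View pics/w2.png

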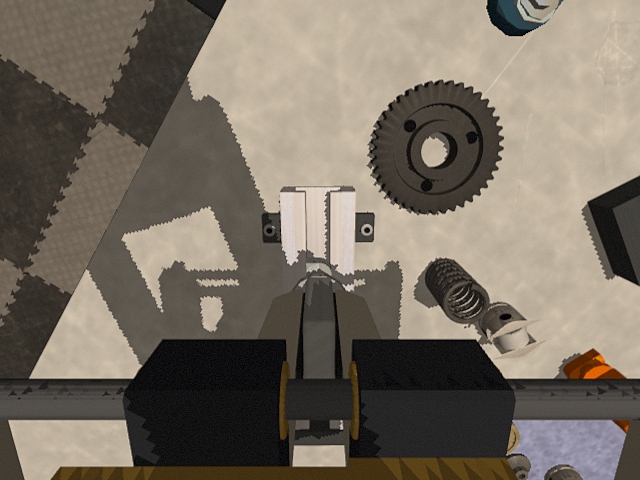

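The wrist view shows the held stud above the slot, with the rail's open end at (317,188) and the slot edges at about x 305 and 330. I'll enlarge it.

Run:
```python
from h import *
im=load('w2')['color'][:,:,::-1]
cv2.imwrite('pics/c3.png',cv2.resize(im[180:300,260:380],None,fx=5,fy=5,interpolation=cv2.INTER_CUBIC))
```

```text
(no output)
```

View pics/c3.png

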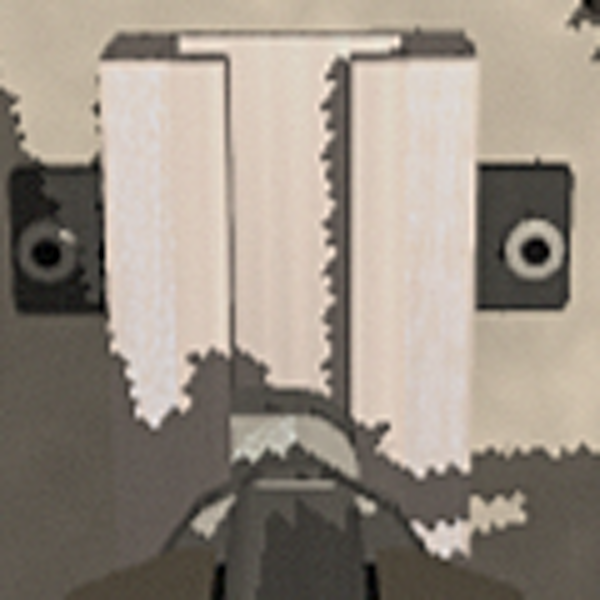

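Run:
```python
from h import *
c=load('w2'); s=robot.read_state(); R=Ro.from_rotvec(s['orientation'])
A=lambda p,z=.026:pix(c,p[0]/5+260-.4,p[1]/5+180-.4,z)
for n,p in(('L1',(228,58)),('L2',(232,395)),('R1',(352,58)),('R2',(350,395)),('oL',(102,58)),('oR',(476,58)),('oR2',(471,460))):
    P=A(p);print(n,P.round(4),(R.inv().apply(P-s['tool_pos'])*1e3).round(1))
l=[A((228,58)),A((232,395)),A((352,58)),A((350,395))]
y=yaw((l[1]+l[3])/2,(l[0]+l[2])/2);print('yaw',y)
op=(A((102,58))+A((476,58))+l[0]+l[2])/4; a=np.radians(y)
m=(l[1]+l[3])/2
rx=-np.array([np.cos(a),np.sin(a),0])
print('open',op,'entry',op+.04*rx,'mid',op+.095*rx)
# handle top edge / collar check
print('head face', [(R.inv().apply(A(p,.088)-s['tool_pos'])*1e3).round(1) for p in((231,435),(352,435))])
print('handle', [(R.inv().apply(A(p,.133)-s['tool_pos'])*1e3).round(1) for p in((230,490),(340,490))])
rel(np.r_[(op+.04*rx)[:2],.3],y)
```

```text
L1 [ 0.4357 -0.2849  0.026 ] [ 40.5  -8.3 276.5]
L2 [ 0.4616 -0.3237  0.026 ] [ -6.2  -8.5 276.4]
R1 [ 0.4493 -0.2759  0.026 ] [ 40.4   7.9 276.5]
R2 [ 0.4752 -0.3147  0.026 ] [ -6.3   7.8 276.4]
oL [ 0.4219 -0.2941  0.026 ] [ 40.5 -24.9 276.5]
oR [ 0.4628 -0.2669  0.026 ] [ 40.3  24.2 276.4]
oR2 [ 0.4946 -0.3133  0.026 ] [-15.9  24.7 276.4]
yaw 123.7492617846595
open [ 0.44243326 -0.28043832  0.026     ] entry [ 0.46465564 -0.31369739  0.026     ] mid [ 0.49521141 -0.35942862  0.026     ]
head face [array([ 10.4,  -6.4, 214.4]), array([ 10.3,   6.3, 214.4])]
handle [array([ 21.9,  -4.9, 169.4]), array([ 21.9,   4.1, 169.4])]
t 7.4 tcp [ 0.4655 -0.3141  0.3024] yawx 123.92 tilt [-1.e-03  9.e-04 -1.e+00] q6 [-0.685  0.099  1.712  0.     1.332 -1.277]
shift mm [ 0.8 -0.5  2.4] turn z 0.16603159463586792
```

>>> drive_tool --moves '[0,0,-0.4,10,0,0,0.2,0,0,0,15,0,0,0,0,0,0,15,0,0,0,0,0,0,10,0,0,0,0,0,0,5,0,0,0,0,0,0,0,0,0,0]'

```text
t: 8.0
tool_pos: [0.465, -0.3142, 0.2468]
orientation: [-1.484, -2.766, -0.001]
force: [0.2, 0.8, -1.8]
opening: 0.0119
gripper_force: 35.0
```

Run:
```python
from h import *
rel([.4647,-.3137,.2232],123.75);print(robot.read_state()['force'])
```

```text
t 8.0 tcp [ 0.465  -0.3142  0.2468] yawx 123.57 tilt [-0.0018  0.0015 -1.    ] q6 [-0.685  0.16   1.754  0.     1.23  -1.271]
shift mm [ 0.5 -0.  23.6] turn z -0.17594070522712002
[ 0.23124857  0.84149358 -1.82495903]
```

>>> drive_tool --moves '[0,0,0,3,0,0,0,0,0,0,3,0,0,0,0,0,0,2,0,0,0]'

```text
t: 8.3
tool_pos: [0.4656, -0.3146, 0.2405]
orientation: [1.485, 2.768, -0.0]
force: [-0.2, -0.7, -1.7]
opening: 0.0118
gripper_force: 35.0
```

>>> drive_tool --moves '[0,0,0,1,0,0,0,0,0,0,1,0,0,0,0,0,0,1,0,0,0,0,0,0,0,0,0,0]'

```text
t: 8.7
tool_pos: [0.4654, -0.3144, 0.2372]
orientation: [-1.485, -2.768, -0.0]
force: [0.2, -0.5, -2.3]
opening: 0.0117
gripper_force: 35.0
```

>>> drive_tool --moves '[0,0,0,2.5,0,0,0,0,0,0,2.5,0,0,0,0,0,0,2.5,0,0,0,0,0,0,2.5,0,0,0,0,0,0,0,0,0,0]'

```text
t: 9.2
tool_pos: [0.4652, -0.3143, 0.2266]
orientation: [-1.485, -2.767, -0.0]
force: [-0.4, 0.9, -2.5]
opening: 0.0118
gripper_force: 35.0
```

>>> drive_tool --moves '[0,0,0,1,0,0,0,0,0,0,1,0,0,0,0,0,0,0.5,0,0,0,0,0,0,0,0,0,0]'

```text
t: 9.6
tool_pos: [0.4654, -0.3145, 0.2247]
orientation: [-1.486, -2.768, -0.0]
force: [0.6, 0.2, -2.4]
opening: 0.012
gripper_force: 35.0
```

>>> drive_tool --moves '[0,0,0,0.5,0,0,0,0,0,0,0.5,0,0,0,0,0,0,0,0,0,0]'

```text
t: 9.9
tool_pos: [0.4654, -0.3145, 0.2236]
orientation: [-1.485, -2.768, 0.0]
force: [0.1, 0.3, -1.7]
opening: 0.0116
gripper_force: 35.0
```

>>> drive_tool --moves '[0,0,0,0.5,0,0,0,0,0,0,0,0,0,0]'

```text
t: 10.1
tool_pos: [0.4654, -0.3145, 0.2232]
orientation: [1.486, 2.768, 0.0]
force: [0.4, 0.3, -2.1]
opening: 0.0118
gripper_force: 35.0
```

>>> drive_tool --moves '[0,0,0,0.5,0,0,0,0,0,0,0,0,0,0]'

```text
t: 10.3
tool_pos: [0.4655, -0.3145, 0.2232]
orientation: [1.485, 2.768, -0.0]
force: [-2.1, 2.0, 3.5]
opening: 0.0118
gripper_force: 35.0
```

>>> drive_tool --moves '[0,0,0,0.3,0,0,0,0,0,0,0,0,0,0]'

```text
t: 10.5
tool_pos: [0.4655, -0.3145, 0.2232]
orientation: [1.485, 2.768, -0.0]
force: [-4.6, 2.5, 6.7]
opening: 0.0118
gripper_force: 35.0
```

>>> drive_tool --moves '[0,0,0,-0.5,0,0,0,0,0,0,0,0,0,0]'

```text
t: 10.7
tool_pos: [0.4655, -0.3146, 0.2232]
orientation: [1.485, 2.768, -0.0]
force: [-1.3, 1.3, 3.2]
opening: 0.0118
gripper_force: 35.0
```

>>> drive_tool --moves '[0,0,0,0,0,0,5,0,0,0,0,0,0,5,0,0,0,0,0,0,5,0,0,0,0,0,0,5,0,0,0,0,0,0,0]'

```text
t: 11.2
tool_pos: [0.4657, -0.3147, 0.2232]
orientation: [1.945, 2.466, 0.0]
force: [0.2, -0.6, 1.8]
opening: 0.0118
gripper_force: 35.0
```

>>> drive_tool --moves '[0,0,0,0,0,0,5,0,0,0,0,0,0,5,0,0,0,0,0,0,5,0,0,0,0,0,0,5,0,0,0,0,0,0,0]'

```text
t: 11.7
tool_pos: [0.4656, -0.3146, 0.2232]
orientation: [2.341, 2.094, 0.0]
force: [0.8, -0.2, 2.1]
opening: 0.0115
gripper_force: 35.0
```

Run:
```python
from h import *
rel([.4655,-.3145,.2232],33.75);s=robot.read_state();print(s['force'],s['wrist_torque'])
```

```text
t 11.7 tcp [ 0.4656 -0.3146  0.2232] yawx 83.62 tilt [ 6.e-04 -5.e-04 -1.e+00] q6 [-0.685  0.192  1.766  0.     1.183 -0.574]
shift mm [ 0.1 -0.2 -0. ] turn z 49.867724063116086
[ 0.78004858 -0.21719636  2.09149784] [-0.09458276 -0.19578069 -0.03602615]
```

Low forces, so I'll carry on with the turn.

>>> drive_tool --moves '[0,0,0,0,0,0,5,0,0,0,0,0,0,5,0,0,0,0,0,0,5,0,0,0,0,0,0,5,0,0,0,0,0,0,0]'

```text
t: 12.2
tool_pos: [0.4656, -0.3146, 0.2232]
orientation: [2.668, 1.657, 0.0]
force: [0.5, 0.3, 2.3]
opening: 0.0121
gripper_force: 35.0
```

>>> drive_tool --moves '[0,0,0,0,0,0,5,0,0,0,0,0,0,5,0,0,0,0,0,0,5,0,0,0,0,0,0,5,0,0,0,0,0,0,0]'

```text
t: 12.7
tool_pos: [0.4656, -0.3146, 0.2232]
orientation: [2.915, 1.17, 0.0]
force: [0.1, -0.2, 2.8]
opening: 0.0118
gripper_force: 35.0
```

>>> drive_tool --moves '[0,0,0,0,0,0,5,0,0,0,0,0,0,5,0,0,0,0,0,0,0,0,0,0,0,0,0,0]'

```text
t: 13.1
tool_pos: [0.4656, -0.3146, 0.2232]
orientation: [3.005, 0.916, 0.0]
force: [0.4, -1.2, 4.2]
opening: 0.0117
gripper_force: 35.0
```

Run:
```python
from h import *
rel([.4655,-.3145,.2232],33.75);s=robot.read_state();print(s['force'],s['wrist_torque'])
```

```text
t 13.1 tcp [ 0.4656 -0.3146  0.2232] yawx 33.9 tilt [ 4.e-04 -3.e-04 -1.e+00] q6 [-0.685  0.191  1.766  0.     1.183  0.294]
shift mm [-0.  -0.1 -0. ] turn z 0.14792085521321496
[ 0.35530689 -1.15364103  4.17431694] [-0.07163736 -0.05505702 -0.00596286]
```

>>> drive_tool --moves '[0,0,0,-0.4,0,0,0,0,0,2,0,0,0,0,0,0,3,0,0,0,0,0,0,3,0,0,0,0,0,0,2,0,0,0,0,0,0,0,0,0,0,0]'

```text
t: 13.7
tool_pos: [0.4709, -0.3227, 0.2232]
orientation: [-3.006, -0.909, 0.001]
force: [-1.6, 3.2, 3.6]
opening: 0.0116
gripper_force: 35.0
```

```bash
cat >> h.py <<'E'
def st():
    s=robot.read_state(); R=Ro.from_rotvec(s['orientation']); d=R.inv().apply(s['tool_pos']-np.array([.4656,-.3146,.2232]))*1e3
    print('t',s['t'],'travel tool xyz',d.round(2),'F tool',R.inv().apply(s['force']).round(2),'M',R.inv().apply(s['wrist_torque']).round(2),'open',round(s['opening'],4))
E
python3 -c "
from h import *
st()"
```

```text
t 13.7 travel tool xyz [-0.08  9.67  0.02] F tool [ 0.44 -3.55 -3.62] M [0.42 0.03 0.02] open 0.0116
```

>>> drive_tool --moves '[0,0,0,-0.3,0,0,0,0,0,3,0,0,0,0,0,0,3,0,0,0,0,0,0,3,0,0,0,0,0,0,3,0,0,0,0,0,0,2,0,0,0,0,0,0,0,0,0,0,0]'

```text
t: 14.4
tool_pos: [0.4788, -0.3348, 0.2236]
orientation: [3.008, 0.907, 0.0]
force: [0.2, 0.4, -1.1]
opening: 0.0121
gripper_force: 35.0
```

```bash
python3 -c "
from h import *
st()"
```

```text
t 14.4 travel tool xyz [-0.13 24.13 -0.37] F tool [ 0.44 -0.21  1.06] M [ 0.02 -0.02 -0.01] open 0.0121
```

>>> drive_tool --moves '[0,0,3,0,0,0,0,0,0,3,0,0,0,0,0,0,3,0,0,0,0,0,0,3,0,0,0,0,0,0,2,0,0,0,0,0,0,1,0,0,0,0,0,0,0,0,0,0,0]'

```text
t: 15.1
tool_pos: [0.4871, -0.3471, 0.2236]
orientation: [3.008, 0.907, -0.0]
force: [0.2, 1.0, -0.9]
opening: 0.0118
gripper_force: 35.0
```

```bash
python3 -c "
from h import *
st()"
```

```text
t 15.1 travel tool xyz [-0.09 38.94 -0.43] F tool [ 0.74 -0.73  0.93] M [-0.03 -0.03  0.06] open 0.0118
```

>>> drive_tool --moves '[0,0,0.5,0,0,0,0,0,0,0.5,0,0,0,0,0,0,0.5,0,0,0,0,0,0,0.5,0,0,0,0,0,0,0,0,0,0,0]'

```text
t: 15.6
tool_pos: [0.4881, -0.3487, 0.2237]
orientation: [3.008, 0.907, 0.0]
force: [-0.2, -0.1, -2.7]
opening: 0.0121
gripper_force: 35.0
```

>>> drive_tool --moves '[0,0,0.5,0,0,0,0,0,0,0.5,0,0,0,0,0,0,0.5,0,0,0,0,0,0,0.5,0,0,0,0]'

```text
t: 16.0
tool_pos: [0.4892, -0.3504, 0.2236]
orientation: [-3.008, -0.907, 0.0]
force: [0.1, -0.2, -2.6]
opening: 0.012
gripper_force: 35.0
```

>>> drive_tool --moves '[0,0,0.5,0,0,0,0,0,0,0.5,0,0,0,0,0,0,0.5,0,0,0,0,0,0,0.5,0,0,0,0]'

```text
t: 16.4
tool_pos: [0.4903, -0.352, 0.2236]
orientation: [-3.008, -0.907, 0.0]
force: [0.3, 0.4, -1.8]
opening: 0.012
gripper_force: 35.0
```

>>> drive_tool --moves '[0,0,0.5,0,0,0,0,0,0,0.5,0,0,0,0,0,0,0.5,0,0,0,0,0,0,0.5,0,0,0,0]'

```text
t: 16.8
tool_pos: [0.4914, -0.3537, 0.2236]
orientation: [-3.008, -0.907, 0.0]
force: [-0.1, 0.0, -1.4]
opening: 0.0118
gripper_force: 35.0
```

>>> drive_tool --moves '[0,0,0.5,0,0,0,0,0,0,0.5,0,0,0,0,0,0,0.5,0,0,0,0,0,0,0.5,0,0,0,0]'

```text
t: 17.2
tool_pos: [0.4926, -0.3554, 0.2236]
orientation: [3.008, 0.907, 0.0]
force: [-0.4, -0.4, -1.3]
opening: 0.0119
gripper_force: 35.0
```

>>> drive_tool --moves '[0,0,0.5,0,0,0,0,0,0,0.5,0,0,0,0,0,0,0.5,0,0,0,0,0,0,0.5,0,0,0,0]'

```text
t: 17.6
tool_pos: [0.4937, -0.357, 0.2236]
orientation: [-3.008, -0.907, 0.0]
force: [-0.2, -0.2, -0.6]
opening: 0.0116
gripper_force: 35.0
```

>>> drive_tool --moves '[0,0,0.5,0,0,0,0,0,0,0.5,0,0,0,0,0,0,0.5,0,0,0,0,0,0,0.5,0,0,0,0]'

```text
t: 18.0
tool_pos: [0.4948, -0.3587, 0.2237]
orientation: [3.008, 0.907, 0.0]
force: [-0.4, 0.2, -2.1]
opening: 0.012
gripper_force: 35.0
```

>>> drive_tool --moves '[0,0,0.5,0,0,0,0,0,0,0.5,0,0,0,0,0,0,0.5,0,0,0,0,0,0,0.5,0,0,0,0]'

```text
t: 18.4
tool_pos: [0.4958, -0.3603, 0.2236]
orientation: [-3.008, -0.907, 0.0]
force: [0.1, 0.3, -1.9]
opening: 0.0117
gripper_force: 35.0
```

>>> drive_tool --moves '[0,0,0.5,0,0,0,0,0,0,0.5,0,0,0,0,0,0,0.5,0,0,0,0,0,0,0.5,0,0,0,0]'

```text
t: 18.8
tool_pos: [0.497, -0.362, 0.2236]
orientation: [3.008, 0.907, 0.0]
force: [-0.1, 0.0, -2.2]
opening: 0.0117
gripper_force: 35.0
```

>>> drive_tool --moves '[0,0,0.5,0,0,0,0,0,0,0.5,0,0,0,0,0,0,0.5,0,0,0,0,0,0,0.5,0,0,0,0]'

```text
t: 19.2
tool_pos: [0.4981, -0.3637, 0.2236]
orientation: [-3.008, -0.907, 0.0]
force: [-0.2, 0.1, -1.9]
opening: 0.0117
gripper_force: 35.0
```

>>> drive_tool --moves '[0,0,0.5,0,0,0,0,0,0,0.5,0,0,0,0,0,0,0.5,0,0,0,0,0,0,0.5,0,0,0,0]'

```text
t: 19.6
tool_pos: [0.4992, -0.3654, 0.2237]
orientation: [3.008, 0.907, -0.0]
force: [0.2, -0.3, -2.8]
opening: 0.0117
gripper_force: 35.0
```

>>> drive_tool --moves '[0,0,0.5,0,0,0,0,0,0,0.5,0,0,0,0,0,0,0.5,0,0,0,0,0,0,0.5,0,0,0,0]'

```text
t: 20.0
tool_pos: [0.5003, -0.367, 0.2236]
orientation: [-3.008, -0.907, -0.0]
force: [0.5, -0.5, -1.7]
opening: 0.0117
gripper_force: 35.0
```

>>> drive_tool --moves '[0,0,0.5,0,0,0,0,0,0,0.5,0,0,0,0,0,0,0.5,0,0,0,0,0,0,0.5,0,0,0,0]'

```text
t: 20.4
tool_pos: [0.5011, -0.3682, 0.2233]
orientation: [-3.006, -0.906, 0.001]
force: [-3.7, 5.0, 2.0]
opening: 0.0119
gripper_force: 35.0
```

>>> drive_tool --moves '[0,0,0.4,0,0,0,0,0,0,0,0,0,0,0]'

```text
t: 20.6
tool_pos: [0.5012, -0.3683, 0.2232]
orientation: [-3.005, -0.906, 0.002]
force: [-3.9, 5.5, 2.3]
opening: 0.0122
gripper_force: 35.0
```

```bash
python3 -c "
from h import *
st(); rel([.501,-.368,.2232],33.75)"
```

```text
t 20.6 travel tool xyz [-1.000e-02  6.443e+01 -2.300e-01] F tool [-0.16 -6.73 -2.31] M [ 1.24 -0.12  0.05] open 0.0122
t 20.6 tcp [ 0.5012 -0.3683  0.2232] yawx 33.56 tilt [-0.0018  0.0022 -1.    ] q6 [-0.716  0.341  1.587  0.     1.216  0.269]
shift mm [-0.  -0.4  0. ] turn z -0.1854156146026753
```

>>> drive_tool --moves '[0,0,-0.3,0.3,0,0,0,0,0,0,0,0,0,0]'

```text
t: 20.8
tool_pos: [0.5011, -0.3682, 0.2232]
orientation: [-3.006, -0.907, 0.001]
force: [-3.0, 4.8, 1.5]
opening: 0.0121
gripper_force: 35.0
```

>>> drive_tool --moves '[0,0,0.5,0,0,0,0,0,0,0.3,0,0,0,0,0,0,0,0,0,0,0]'

```text
t: 21.1
tool_pos: [0.5014, -0.3685, 0.2232]
orientation: [-3.004, -0.906, 0.002]
force: [-5.6, 8.4, 6.4]
opening: 0.0119
gripper_force: 35.0
```

```bash
python3 -c "
from h import *
st(); rel([.501,-.368,.2232],33.75)"
```

```text
t 21.1 travel tool xyz [ 3.000e-02  6.466e+01 -2.600e-01] F tool [ -0.04 -10.08  -6.36] M [ 1.94 -0.18  0.03] open 0.0119
t 21.1 tcp [ 0.5014 -0.3685  0.2232] yawx 33.57 tilt [-0.0024  0.0029 -1.    ] q6 [-7.160e-01  3.420e-01  1.586e+00  1.000e-03  1.217e+00  2.680e-01]
shift mm [-0.1 -0.6  0. ] turn z -0.17742737828426414
```

>>> drive_tool --moves '[0,0,-0.5,-0.3,0,0,0,0,0,0,0,0,0,0]'

```text
t: 21.3
tool_pos: [0.5012, -0.3683, 0.2232]
orientation: [-3.005, -0.906, 0.002]
force: [-3.0, 5.7, 2.1]
opening: 0.0118
gripper_force: 35.0
```

>>> drive_tool --moves '[16,0,0,0,0,0,0,24,0,0,0,0,0,0,40,0,0,0,0,0,0,50,0,0,0,0,0,0,50,0,0,0,0,0,0]' --grip_force 5

```text
t: 21.8
tool_pos: [0.5017, -0.3691, 0.2238]
orientation: [3.007, 0.907, 0.0]
force: [0.4, -0.1, -0.3]
opening: 0.0435
gripper_force: 0.0
```

>>> drive_tool --moves '[50,0,0,-5,0,0,0,50,0,0,-15,0,0,0,50,0,0,-20,0,0,0,50,0,0,-20,0,0,0,50,0,0,-20,0,0,0,50,0,0,-20,0,0,0,50,0,0,-10,0,0,0,50,0,0,0,0,0,0]'

```text
t: 22.6
tool_pos: [0.5022, -0.3694, 0.3367]
orientation: [3.004, 0.906, 0.004]
force: [-0.5, 0.4, -0.1]
opening: 0.0498
gripper_force: 0.0
```

```bash
python3 -c "
from h import *
st(); c=snap('wrist','w3')
cv2.imwrite('pics/w3v.png',c['color'][:,:,::-1])"
```

```text
t 22.6 travel tool xyz [   0.31   66.41 -113.2 ] F tool [-0.2  -0.67  0.11] M [-0.02 -0.08  0.02] open 0.0498
```

View pics/w3v.png

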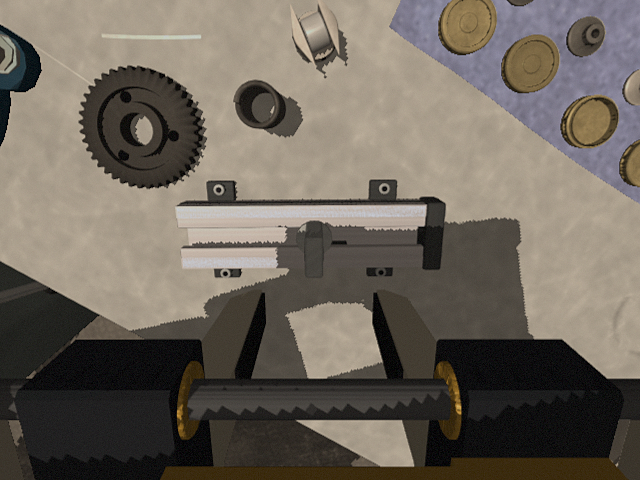

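The stud stands upright and crosswise in the slot at about (314,245), with the fingers clear. I'll check its position against the contact point.

Run:
```python
from h import *
c=load('w3'); im=c['color']
a=np.radians(-56.2); ax=np.array([np.cos(a),np.sin(a)])
cv2.imwrite('pics/c4.png',cv2.resize(im[215:285,280:350,::-1],None,fx=8,fy=8,interpolation=cv2.INTER_CUBIC))
for p in((305,265),(314,265),(323,265)):
    P=pix(c,*p,z=.077)[:2]; print(P,(P-[.5012,-.3683])@ax*1e3)
```

```text
[ 0.49417275 -0.36541914] -6.303181423903603
[ 0.49739381 -0.37029041] -0.463361807392072
[ 0.5006155  -0.37516263] 5.377587546757712
```

View pics/c4.png

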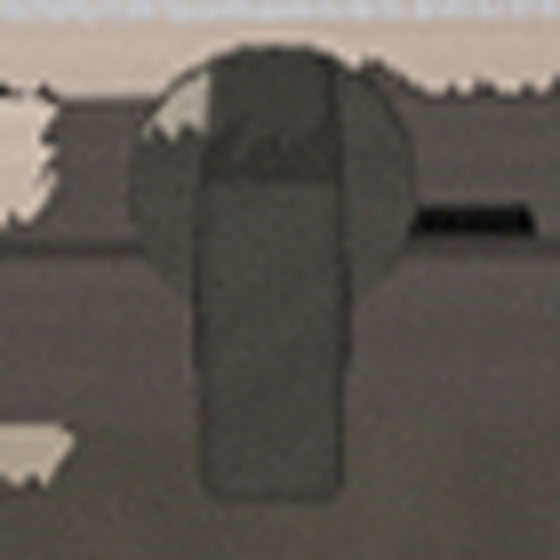

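The handle is centred within about 0.5 mm of the contact point, still crosswise, with the collar down. I'm handing in.

```bash
python3 -c "
from h import *
print(robot.close_job())"
```

```text
the job is handed in; nothing more can be done
None
```

The job is handed in, with no verdict returned: the stud is locked crosswise in the rail against the hidden stop (about 10 N peak push felt at the wrist), released and upright, with the arm clear at about 23 s.

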